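# Load the bench tape dispenser in the refill tray's order

### The arm

A 6-joint arm with a two-finger parallel gripper is mounted at the origin on a cart in front of the work surface, level with it; the furniture and walls round the work are solid. World frame = base frame: x ahead of the robot, y to its left, z up, the work surface at z = 0. Lengths are in m, angles in rad, forces in N, time in s.
With the tool pointing down it reaches from about 0.375 to 0.975 m from the base axis. Payload 3.8 kg.
Tool frame: the origin (TCP) lies where the fingers leave the gripper's body, on its centre line; the fingertips stand 73 mm ahead of it and the grasp point (between the pads) lies 54 mm ahead of it (nose_length is the distance from the TCP to the fingertips, in m); z points along the fingers, y is the line along which they close (so a half turn about z gives the same grasp; the last joint's range is limited). The gripper opens to 85 mm and grips with 20 to 120 N. Pads are 22 mm wide; open, the fingers measure 114 mm over their backs; the gripper's body (76 mm by 85 mm) begins 54 mm behind the grasp point. The pads swing forward as they close: fully open they stand 13 mm farther back than shut.
Start: joints at [1.274, 0.264, 1.604, -0, 1.274, -0.037], TCP at [0.173, 0.652, 0.304] pointing down, gripper open.
Joint ranges: [-2.63, 2.63], [-0.94, 2.18], [0.31, 2.57], [-1.31, 4.45], [0, 2.66], [-2.55, 2.55]. Speed limits (rad/s): [2.57, 2.57, 3.14, 3.14, 3.14, 3.14].

### API

Orientations are given as a rotation vector (axis times angle).
In Python, from workcell import read_state, read_camera, calibration, finish_job, look_for, cut_out, tip_of, nose_length gives the robot as it stands.
- The arm moves only by the tool step_arm, never from a script. Its argument "targets" is a list of rows, each a list of 3 entries, a list of its own where there are three numbers: the turn, a rotation vector about the tool's x, y, z in rad, then the shift along the tool's x, y, z in mm, then the finger opening in mm, from 0 to 85.4. In form: [[[ax, ay, az], [x, y, z], grip], ...]. A call has 1 to 5 rows; each row shifts and turns the commanded pose from where the row before left it, along the tool's axes as they then stand; what a row does not reach is not made up. A row lasts 1/12 s, in which the tool goes at most 41.7 mm and 7.16 degrees, less where a joint would pass 70% of its speed; a pose out of reach is approached as far as the arm can. A call with a gripper value outside its range is refused whole. The fingers move at their own pace and stop on an object; "grip_force" is the grip in N (left out, the last holds). Time passes only in rows, so rows that do not move let the fingers close. It gives the time, the measured TCP pose, the force, the opening and the grip force at its end, in the units of the state.
- read_state(): the state, without advancing time (a new reading comes with each control period).
- read_camera(name): name is "side" or "top"; returns the picture (384x512x3 uint8, red, green, blue); there is no depth.
- calibration(name): a dict with "camera_matrix" (3x3 intrinsics, pixels), "R" (3x3) and "t" (3): a world point X has camera coordinates R X + t. Camera axes: x right, y down, z forward; pixel columns grow to the right and rows downward; lengths in m; the calibration is good to about 2 mm. A picture is of the moment at which its call begins. calibration takes no time and is no camera call.
- finish_job(): hands the job in; it is judged then, once.
Trained networks look in the newest picture that a camera, given by its name, has taken for a name from the list of things; names that differ only in an ending like _2 or _b are one class to them, and where a whole thing is asked for, a point or a joint stands for the part that bears it (a point fixed in the world has none). Each returns a list of dicts, best first, with "score" (0 to 1); they miss things now and then, are a little off and sometimes report something else, mostly with a low value. They report only what shows in the picture. A call takes as long as a camera call.
- look_for(camera, query): "extent" ([left, top, right, bottom] in pixels, round what is visible of it).
- cut_out(camera, query): "region" (384x512 bool, what is visible of it) and "extent" ([left, top, right, bottom] in pixels, round what is visible of it).
- tip_of(camera, query): "at" ([row, column] in pixels: a listed point, or the origin of a listed thing).
The state is a dict: "time": time; "q": joint angles; "joint_vel": joint speeds; "joint_torque": joint torques, N m; "tool_pos": TCP position; "tcp_rot": TCP orientation; "wrist_force": force on the tool from outside, world axes, zero at the start; "torque": the same for the moment, N m; "width": opening from 0.0 (shut) to 1.0 (fully open); "grip_force": force on a finger pad.
Only numpy, scipy, OpenCV 4.12 (cv2) and the standard library are available. Lean on these libraries where they do the work, as an engineer would, in place of code of your own. Each camera call takes 0.05 s, during which the arm holds its last target. There are 200 camera calls.

### The job

The four rolls of packing tape hang by their axles in the blue refill tray. Move them to the empty grey bench dispenser, one roll in each bay with both ends of its axle down in the notches, in the same order from left to right (seen from the robot) as they had in the tray, because the packer reaches for each tape by its place. Leave the jar and the product box behind the work where they are.

Things in the scene. Friction and masses are not known exactly. Their poses are not given: they have to be found in the camera images.
- dispenser: empty bench dispenser, fixed: grey base 372 x 96 mm, tear bar along its front (-x). Origin: centre of underside, on the bench; x to its back, y along the row to the left, z up. 4 bays at x 0, y +135, +45, -45, -135 mm: two upright plates (inner faces 32 mm either side of the bay centre, 4 mm thick), each with a notch 13 mm wide, flared to 30 mm on top. Axle centre seats at z 64 mm; plates end at z 72 mm
- brown_center (a point): centre of the brown tape roll, on edge: diameter 100 mm, 49 mm wide. Its grey hub (mid boss 24 mm across, 49 mm long) carries a steel axle, 10 mm thick, 84 mm long, out on both sides. z is along the axle, either way; x, y turn with the roll. It starts in the brown cradle, axle along the cradle's y, centre 64 mm over the bench; pinch its flat sides from above, near the top
- white_center (a point): centre of the white (smallest) tape roll, on edge: diameter 84 mm, 49 mm wide. Its grey hub (mid boss 24 mm across, 49 mm long) carries a steel axle, 10 mm thick, 84 mm long, out on both sides. z is along the axle, either way; x, y turn with the roll. It starts in the white cradle, axle along the cradle's y, centre 64 mm over the bench; pinch its flat sides from above, near the top
- cream_center (a point): centre of the cream (beige) tape roll, on edge: diameter 104 mm, 49 mm wide. Its grey hub (mid boss 24 mm across, 49 mm long) carries a steel axle, 10 mm thick, 84 mm long, out on both sides. z is along the axle, either way; x, y turn with the roll. It starts in the cream cradle, axle along the cradle's y, centre 64 mm over the bench; pinch its flat sides from above, near the top
- red_center (a point): centre of the red (narrowest) tape roll, on edge: diameter 100 mm, 37 mm wide. Its grey hub (mid boss 24 mm across, 49 mm long) carries a steel axle, 10 mm thick, 84 mm long, out on both sides. z is along the axle, either way; x, y turn with the roll. It starts in the red cradle, axle along the cradle's y, centre 64 mm over the bench; pinch its flat sides from above, near the top
- brown_cradle: grey cradle with a brown colour tab at its front, holding the brown roll at the start; fixed, one of four in a row 90 mm apart in the blue refill tray (378 x 124 mm). Origin: centre of underside, 7 mm over the bench; x to the back, y along the row to the left, z up. Plates and notches as in the dispenser: axle at z 57 mm, plates end at z 65 mm
- white_cradle: grey cradle with a white colour tab at its front, holding the white roll at the start; fixed, one of four in a row 90 mm apart in the blue refill tray (378 x 124 mm). Origin: centre of underside, 7 mm over the bench; x to the back, y along the row to the left, z up. Plates and notches as in the dispenser: axle at z 57 mm, plates end at z 65 mm
- cream_cradle: grey cradle with a cream colour tab at its front, holding the cream roll at the start; fixed, one of four in a row 90 mm apart in the blue refill tray (378 x 124 mm). Origin: centre of underside, 7 mm over the bench; x to the back, y along the row to the left, z up. Plates and notches as in the dispenser: axle at z 57 mm, plates end at z 65 mm
- red_cradle: grey cradle with a red colour tab at its front, holding the red roll at the start; fixed, one of four in a row 90 mm apart in the blue refill tray (378 x 124 mm). Origin: centre of underside, 7 mm over the bench; x to the back, y along the row to the left, z up. Plates and notches as in the dispenser: axle at z 57 mm, plates end at z 65 mm
- jar: white jar with a pink screw lid, 53 mm in diameter, 46 mm high; a bystander, not to be disturbed. Origin: centre of its underside
- green_box: white product box with a green stripe, 60 x 155 x 45 mm, lying flat; a bystander. Origin: centre of its underside

How it is judged:
At the end, for the whole second after the job is handed in: One roll in each dispenser bay, its axle seated in the notches (roll centre within 12 mm along the row, 6 mm across it and 5 mm in height of the seat, axle within 0.1 rad of the row), in the left-to-right order of their cradles in the tray, all at rest (0.02 m/s, 0.3 rad/s) ((y of brown_center in the frame of dispenser between 0.123 and 0.147 m or y of brown_center in the frame of dispenser between 0.033 and 0.057 m or y of brown_center in the frame of dispenser between -0.057 and -0.033 m or y of brown_center in the frame of dispenser between -0.147 and -0.123 m) and x of brown_center in the frame of dispenser between -0.006 and 0.006 m and z of brown_center in the frame of dispenser between 0.059 and 0.069 m and angle between the z axis of each of brown_center, white_center, cream_center, red_center and the y axis of dispenser, either way round below 0.1 rad and linear speed of each of brown_roll, white_roll, cream_roll, red_roll below 0.02 m/s and angular speed of each of brown_roll, white_roll, cream_roll, red_roll below 0.3 rad/s and (y of white_center in the frame of dispenser between 0.123 and 0.147 m or y of white_center in the frame of dispenser between 0.033 and 0.057 m or y of white_center in the frame of dispenser between -0.057 and -0.033 m or y of white_center in the frame of dispenser between -0.147 and -0.123 m) and x of white_center in the frame of dispenser between -0.006 and 0.006 m and z of white_center in the frame of dispenser between 0.059 and 0.069 m and (y of cream_center in the frame of dispenser between 0.123 and 0.147 m or y of cream_center in the frame of dispenser between 0.033 and 0.057 m or y of cream_center in the frame of dispenser between -0.057 and -0.033 m or y of cream_center in the frame of dispenser between -0.147 and -0.123 m) and x of cream_center in the frame of dispenser between -0.006 and 0.006 m and z of cream_center in the frame of dispenser between 0.059 and 0.069 m and (y of red_center in the frame of dispenser between 0.123 and 0.147 m or y of red_center in the frame of dispenser between 0.033 and 0.057 m or y of red_center in the frame of dispenser between -0.057 and -0.033 m or y of red_center in the frame of dispenser between -0.147 and -0.123 m) and x of red_center in the frame of dispenser between -0.006 and 0.006 m and z of red_center in the frame of dispenser between 0.059 and 0.069 m and ((y of brown_cradle in the frame of white_cradle above 0 m and ((y of brown_center in the frame of dispenser above 0.09 m and y of white_center in the frame of dispenser below 0.09 m) or (y of brown_center in the frame of dispenser above 0 m and y of white_center in the frame of dispenser below 0 m) or (y of brown_center in the frame of dispenser above -0.09 m and y of white_center in the frame of dispenser below -0.09 m))) or (y of brown_cradle in the frame of white_cradle below 0 m and ((y of white_center in the frame of dispenser above 0.09 m and y of brown_center in the frame of dispenser below 0.09 m) or (y of white_center in the frame of dispenser above 0 m and y of brown_center in the frame of dispenser below 0 m) or (y of white_center in the frame of dispenser above -0.09 m and y of brown_center in the frame of dispenser below -0.09 m)))) and ((y of brown_cradle in the frame of cream_cradle above 0 m and ((y of brown_center in the frame of dispenser above 0.09 m and y of cream_center in the frame of dispenser below 0.09 m) or (y of brown_center in the frame of dispenser above 0 m and y of cream_center in the frame of dispenser below 0 m) or (y of brown_center in the frame of dispenser above -0.09 m and y of cream_center in the frame of dispenser below -0.09 m))) or (y of brown_cradle in the frame of cream_cradle below 0 m and ((y of cream_center in the frame of dispenser above 0.09 m and y of brown_center in the frame of dispenser below 0.09 m) or (y of cream_center in the frame of dispenser above 0 m and y of brown_center in the frame of dispenser below 0 m) or (y of cream_center in the frame of dispenser above -0.09 m and y of brown_center in the frame of dispenser below -0.09 m)))) and ((y of brown_cradle in the frame of red_cradle above 0 m and ((y of brown_center in the frame of dispenser above 0.09 m and y of red_center in the frame of dispenser below 0.09 m) or (y of brown_center in the frame of dispenser above 0 m and y of red_center in the frame of dispenser below 0 m) or (y of brown_center in the frame of dispenser above -0.09 m and y of red_center in the frame of dispenser below -0.09 m))) or (y of brown_cradle in the frame of red_cradle below 0 m and ((y of red_center in the frame of dispenser above 0.09 m and y of brown_center in the frame of dispenser below 0.09 m) or (y of red_center in the frame of dispenser above 0 m and y of brown_center in the frame of dispenser below 0 m) or (y of red_center in the frame of dispenser above -0.09 m and y of brown_center in the frame of dispenser below -0.09 m)))) and ((y of white_cradle in the frame of cream_cradle above 0 m and ((y of white_center in the frame of dispenser above 0.09 m and y of cream_center in the frame of dispenser below 0.09 m) or (y of white_center in the frame of dispenser above 0 m and y of cream_center in the frame of dispenser below 0 m) or (y of white_center in the frame of dispenser above -0.09 m and y of cream_center in the frame of dispenser below -0.09 m))) or (y of white_cradle in the frame of cream_cradle below 0 m and ((y of cream_center in the frame of dispenser above 0.09 m and y of white_center in the frame of dispenser below 0.09 m) or (y of cream_center in the frame of dispenser above 0 m and y of white_center in the frame of dispenser below 0 m) or (y of cream_center in the frame of dispenser above -0.09 m and y of white_center in the frame of dispenser below -0.09 m)))) and ((y of white_cradle in the frame of red_cradle above 0 m and ((y of white_center in the frame of dispenser above 0.09 m and y of red_center in the frame of dispenser below 0.09 m) or (y of white_center in the frame of dispenser above 0 m and y of red_center in the frame of dispenser below 0 m) or (y of white_center in the frame of dispenser above -0.09 m and y of red_center in the frame of dispenser below -0.09 m))) or (y of white_cradle in the frame of red_cradle below 0 m and ((y of red_center in the frame of dispenser above 0.09 m and y of white_center in the frame of dispenser below 0.09 m) or (y of red_center in the frame of dispenser above 0 m and y of white_center in the frame of dispenser below 0 m) or (y of red_center in the frame of dispenser above -0.09 m and y of white_center in the frame of dispenser below -0.09 m)))) and ((y of cream_cradle in the frame of red_cradle above 0 m and ((y of cream_center in the frame of dispenser above 0.09 m and y of red_center in the frame of dispenser below 0.09 m) or (y of cream_center in the frame of dispenser above 0 m and y of red_center in the frame of dispenser below 0 m) or (y of cream_center in the frame of dispenser above -0.09 m and y of red_center in the frame of dispenser below -0.09 m))) or (y of cream_cradle in the frame of red_cradle below 0 m and ((y of red_center in the frame of dispenser above 0.09 m and y of cream_center in the frame of dispenser below 0.09 m) or (y of red_center in the frame of dispenser above 0 m and y of cream_center in the frame of dispenser below 0 m) or (y of red_center in the frame of dispenser above -0.09 m and y of cream_center in the frame of dispenser below -0.09 m))))); the robot touches nothing.
It fails at once if the jar is pushed more than 20 mm from its place (distance of jar from where it was at the start of the episode above 0.02 m).
It fails at once if the product box is pushed more than 20 mm from its place (distance of green_box from where it was at the start of the episode above 0.02 m).
It also fails if it takes over 102 s, if anything falls off the work surface, if the arm or the gripper's body presses on something with over 40 N, if the wrist force passes 120 N, or if a joint passes its speed limit or range.

## Working session

There is one attempt and no reset: what is moved stays moved. The work goes in short steps, Python scripts to look and compute and a tool call to move; the robot and the scene stay as the last step left them, time stands still between calls to the robot, and variables do not carry over. Pictures are saved under pics/ and viewed, at most 14 in all, crops included, and the job is handed in when it is done.

Besides the shell and the picture viewer there is one more tool, called after "Request:" as name(argument=value, ...), one argument or row to a line, values as JSON. step_arm: Moves the arm, as the interface text tells. Its arguments: {"type":"object","properties":{"targets":{"type":"array","items":{"type":"array"}},"grip_force":{"type":"number"}},"required":["targets"]}

```bash
mkdir -p pics
cat > h.py <<'E'
import numpy as np, cv2
from workcell import *
from scipy.spatial.transform import Rotation as Ro
def save(n,f):
    im=read_camera(n); cv2.imwrite('pics/'+f,im[:,:,::-1]); return im
def P(n):
    c=calibration(n); return np.array(c['camera_matrix'])@np.c_[np.array(c['R']),np.array(c['t'])]
def proj(n,X):
    p=P(n)@np.r_[X,1]; return p[:2]/p[2]
def tri(a,b): # (col,row) in side, top
    A=[]
    for n,u in(('side',a),('top',b)):
        M=P(n); A+= [u[0]*M[2]-M[0],u[1]*M[2]-M[1]]
    v=np.linalg.svd(np.array(A))[2][3]; return v[:3]/v[3]
def onz(n,u,z):
    M=P(n); H=np.c_[M[:,0],M[:,1],M[:,2]*z+M[:,3]]; v=np.linalg.solve(H,np.r_[u,1]); return v[:2]/v[2]
E
python3 - <<'E'
from h import *
s=read_state(); print(s['tool_pos'],s['tcp_rot'],s['width'],nose_length() if callable(nose_length) else nose_length)
for n in('side','top'):
    save(n,n+'0.png'); c=calibration(n); print(n,-np.array(c['R']).T@np.array(c['t']))
names=['brown','white','cream','red']
for q in [a+b for b in('_center','_cradle') for a in names]+['dispenser','jar','green_box']:
    r={}
    for n in('side','top'):
        d=tip_of(n,q)
        if d: r[n]=(d[0]['at'][1],d[0]['at'][0]); sc=d[0]['score']; print(q,n,np.round(r[n],1),round(sc,2),len(d))
    if len(r)==2:
        X=tri(r['side'],r['top']); print('   ',X.round(4),[ (proj(n,X)-r[n]).round(1) for n in r])
E
```

```text
[0.17322246 0.65180116 0.30254073] [-0.4068839  -3.11474776  0.00352882] 0.9984042567986742 0.0726
side [0.52946642 0.81469513 0.82309238]
top [ 0.50385856 -0.01985009  1.19384311]
brown_center top [220.3 246.1] 0.93 2
white_center side [306.  235.5] 0.61 1
white_center top [183.6 241.2] 0.62 1
    [0.4717 0.1722 0.0743] [array([-0.1, -0. ]), array([-0. ,  0.1])]
cream_center side [300.5 266.7] 0.76 1
cream_center top [149.4 238.3] 0.88 1
    [0.4809 0.2635 0.0721] [array([1.2, 0.1]), array([ 0. , -0.9])]
red_center side [299.7 300.8] 0.95 1
red_center top [116.7 233.6] 0.7 1
    [0.4873 0.3509 0.0722] [array([-1.4, -0.1]), array([-0.1,  1. ])]
brown_cradle side [294.2 315.1] 0.51 1
brown_cradle top [218.3 242.8] 0.73 1
    [ 0.4638  0.1214 -0.3875] [array([3.2, 0.2]), array([ 0.1, -2.6])]
white_cradle top [189.6 241.1] 0.77 3
cream_cradle side [298.9 282.5] 0.55 1
cream_cradle top [160.1 235.4] 0.52 1
    [ 0.4838  0.2531 -0.0056] [array([-0.6, -0. ]), array([-0. ,  0.5])]
red_cradle side [296.5 315.2] 0.81 1
red_cradle top [121.9 231.1] 0.56 1
    [0.4922 0.3543 0.0191] [array([-2.1, -0.2]), array([-0.1,  1.5])]
dispenser side [312.5 155. ] 0.94 1
dispenser top [328.7 241.8] 0.57 1
    [ 0.4603 -0.2208  0.0145] [array([-4.3, -0.4]), array([-0.4,  4.6])]
jar side [260.8 186.5] 0.82 1
jar top [274.2 196.2] 0.83 2
    [ 0.6003 -0.0696  0.0025] [array([0.2, 0. ]), array([ 0. , -0.2])]
green_box side [209.5 184.2] 0.76 1
green_box top [272.5 140.3] 0.63 1
    [ 0.7578 -0.0636  0.0059] [array([-0.8, -0.1]), array([0. , 0.8])]
```

View pics/top0.png

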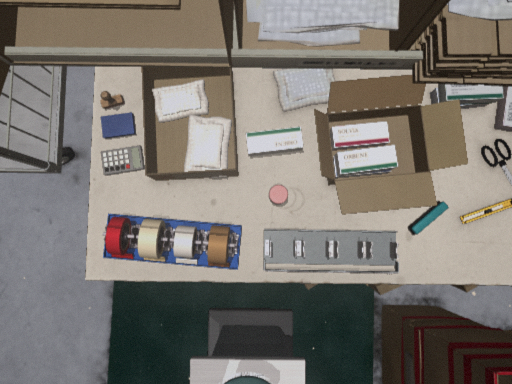

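View pics/side0.png

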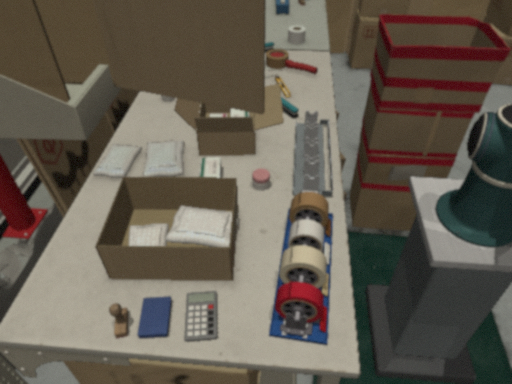

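Top: rolls are red (118,238), cream (152,240), white (185,243) and brown (219,246), left to right. The dispenser spans about (263–397, 230–271), the jar is at (278,195). Now refining from the top view.

Run:
```python
from h import *
im=read_camera('top')
b,d=im[205:285,90:250,::-1],im[205:285,250,::-1] if 0 else im[205:285,250:410,::-1]
cv2.imwrite('pics/z.png',cv2.resize(np.vstack([b,d]),None,fx=5,fy=3.75*0+3.7,interpolation=cv2.INTER_CUBIC)[:600])
def rect(mask,z):
    c=max(cv2.findContours(mask.astype(np.uint8),0,2)[0],key=cv2.contourArea)
    h=cv2.convexHull(c)[:,0].astype(float)
    w=np.array([onz('top',p,z) for p in h],np.float32)*1000
    r=cv2.minAreaRect(w); return r
hsv=cv2.cvtColor(im,cv2.COLOR_RGB2HSV)
m=(hsv[...,0]>100)&(hsv[...,0]<130)&(hsv[...,1]>130); m[:205]=0; m[285:]=0
m=cv2.morphologyEx(m.astype(np.uint8),cv2.MORPH_CLOSE,np.ones((25,25)))
print('tray',rect(m,.007))
r=cut_out('top','dispenser')
for k in r: print(k['score'],k['extent'],k['region'].sum())
print('disp',[rect(r[0]['region'],z) for z in(0,.02)])
for n in ('side','top'):
  for q in('brown','white','cream','red'):
    c=cut_out(n,q+'_center')
    if c: print(n,q,c[0]['extent'],round(c[0]['score'],2),c[0]['region'].sum())
# side tear-drop check
r=cut_out('side','dispenser'); print(r[0]['extent'] if r else None)
```

```text
tray ((470.42572021484375, 214.86642456054688), (373.20684814453125, 118.51038360595703), 85.578369140625)
0.74 [264.1, 228.6, 401.5, 274.6] 4831
disp [((447.2705383300781, -229.4498291015625), (120.40751647949219, 380.0940246582031), 0.1500105857849121), ((448.2186279296875, -225.93861389160156), (118.39039611816406, 373.72637939453125), 0.15001045167446136)]
side brown [289.8, 191.2, 326.7, 226.4] 0.87 1023
side white [290.4, 218.9, 324.9, 250.5] 0.98 922
side cream [278.9, 246.0, 326.6, 287.2] 0.76 1470
side red [277.0, 280.7, 323.6, 326.5] 0.9 1557
top brown [202.7, 226.2, 231.9, 264.4] 0.57 813
top white [171.6, 225.8, 202.0, 255.5] 0.73 681
top cream [132.0, 217.2, 168.6, 256.9] 0.56 983
top red [103.0, 217.8, 131.7, 252.4] 0.6 884
[294.1, 110.1, 334.0, 197.6]
```

View pics/z.png

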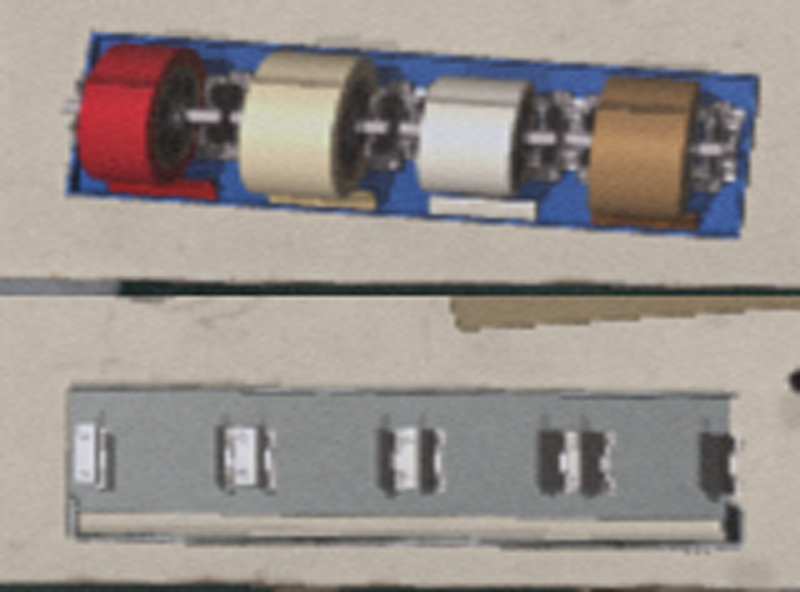

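```bash
cat >> h.py <<'E'
def ov(name,f,box,k,frames,pts):
    im=read_camera(name); x0,y0,x1,y1=box
    c=cv2.resize(im[y0:y1,x0:x1,::-1],None,fx=k,fy=k,interpolation=cv2.INTER_CUBIC)
    for (o,th) in frames:
        R=np.array([[np.cos(th),-np.sin(th)],[np.sin(th),np.cos(th)]])
        for a,b,col in pts:
            q=[]
            for p in(a,b):
                X=np.r_[R@np.array(p[:2])+o[:2],p[2]]; q.append(tuple(int(round(v)) for v in (proj(name,X)-[x0,y0]+.5)*k))
            cv2.line(c,*q,col,1)
    cv2.imwrite('pics/'+f,c)
D=[]
for s in(-.186,.186): D.append(((-.048,s,.01),(.048,s,.01),(0,255,0)))
for s in(-.048,.048): D.append(((s,-.186,.01),(s,.186,.01),(0,255,0)))
for y in(.135,.045,-.045,-.135):
    for s in(.032,.036,-.032,-.036): D.append(((-.015,y+s,.072),(.015,y+s,.072),(0,0,255)))
D.append(((0,-.18,.072),(0,.18,.072),(255,0,255)))
E
python3 - <<'E'
from h import *
pts=[(269,248),(299,248.5),(331.6,248.8),(364.6,249.9),(394,250.1)]
for p in pts: print(onz('top',p,.072).round(4))
for p in[(264,229.9),(396,232.3)]: print(onz('top',p,.01).round(4))
c=np.mean([onz('top',p,.072) for p in pts[1:4]],0)
th=np.radians(-1.1)*1; print(c)
ov('top','d1.png',(258,222,404,280),5.4,[(c,np.radians(1.1))] if 0 else [(c,-np.radians(1.1))],D)
T=[]
for y in(.135,.045,-.045,-.135):
    T.append(((0,y-.042,.064),(0,y+.042,.064),(255,0,255)))
    for s in(-.0245,.0245):T.append(((-.05,y+s,.064),(.05,y+s,.064),(0,255,0))),T.append(((0,y+s,.114),(0,y+s,.064),(0,255,255)))
o=np.array([.4704,.2149])
ov('top','t1.png',(95,205,250,280),5,[(o,-np.radians(4.42))],T)
ov('side','t2.png',(265,180,345,345),3.6,[(o,-np.radians(4.42))],T)
E
```

```text
[ 0.4564 -0.054 ]
[ 0.456  -0.1334]
[ 0.4562 -0.2196]
[ 0.4542 -0.3068]
[ 0.4546 -0.3845]
[ 0.504  -0.0414]
[ 0.5014 -0.4112]
[ 0.45547116 -0.21992601]
```

View pics/d1.png

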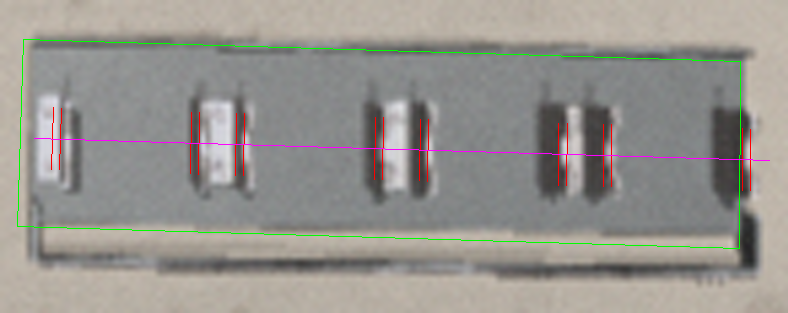

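View pics/t1.png

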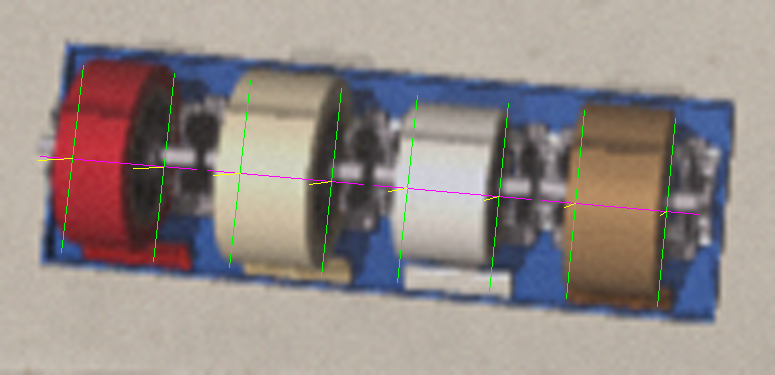

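View pics/t2.png

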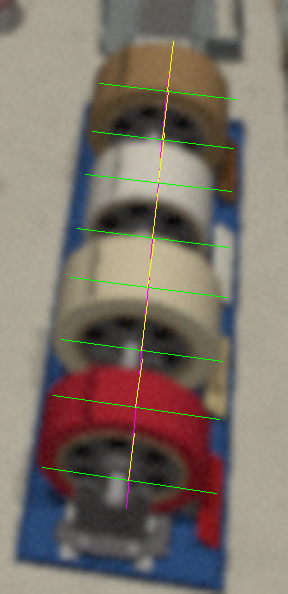

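The overlays show the true tray axle line about 5–6 mm further back (+x) than the tray's centre line: white is at (505,187) against the drawn 195. The dispenser sits about 3 mm further right than I drew it, with yaw near -0.35°. Estimates: tray row origin (0.476, 0.216) at -4.4°, dispenser (0.455, -0.2235).

```bash
cat >> h.py <<'E'
names=['red','cream','white','brown']
A=dict(tray=([.4762,.216],-.077),disp=([.455,-.2235],-.006))
def spot(w,n):
    o,th=A[w]; y=.135-.09*names.index(n); return np.array([o[0]-np.sin(th)*y,o[1]+np.cos(th)*y]),th
def plan(w,n,z,dx=0,dy=0):
    s=read_state(); R=Ro.from_rotvec(s['tcp_rot']); xy,th=spot(w,n)
    # tool x = -row x, y = row y, z down
    c,sn=np.cos(th),np.sin(th)
    G=Ro.from_matrix(np.array([[-c,-sn,0],[-sn,c,0],[0,0,-1]]))
    T=np.r_[xy,z]+np.r_[dx,dy,0]
    print(n,w,'T',T.round(4),'turn',(R.inv()*G).as_rotvec().round(4),
     'shift_mm in goal frame',(G.inv().apply(T-s['tool_pos'])*1000).round(1),'in cur',(R.inv().apply(T-s['tool_pos'])*1000).round(1),'t',s['time'],'w',s['width'])
E
python3 -c "
from h import *
plan('tray','red',.26)"
```

```text
red tray T [0.4866 0.3506 0.26  ] turn [ 0.     -0.     -0.1828] shift_mm in goal frame [-335.5 -276.8   43.9] in cur [-380.2 -211.2   43.9] t 1.9 w 1.0017150869672917
```

Request:
step_arm(
  targets=[
    [[0, 0, -0.0914], [0, 0, 0], 85],
    [[0, 0, -0.0914], [0, 0, 0], 85],
    [[0, 0, 0], [-28, -23, 3], 85],
    [[0, 0, 0], [-28, -23, 3], 85],
    [[0, 0, 0], [-28, -23, 3], 85],
  ],
)

```text
time: 2.32
tool_pos: [0.2521, 0.5766, 0.2948]
tcp_rot: [0.118, 3.139, 0.0]
wrist_force: [0.6, -0.0, 0.3]
width: 0.997
grip_force: 0.0
```

Request:
step_arm(
  targets=[
    [[0, 0, 0], [-28, -23, 3], 85],
    [[0, 0, 0], [-28, -23, 3], 85],
    [[0, 0, 0], [-28, -23, 3], 85],
    [[0, 0, 0], [-28, -23, 3], 85],
    [[0, 0, 0], [-28, -23, 3], 85],
  ],
)

```text
time: 2.73
tool_pos: [0.3836, 0.4503, 0.28]
tcp_rot: [0.121, 3.139, 0.001]
wrist_force: [0.1, 0.4, -0.3]
width: 0.992
grip_force: 0.0
```

Request:
step_arm(
  targets=[
    [[0, 0, 0], [-28, -23, 3], 85],
    [[0, 0, 0], [-28, -23, 3], 85],
    [[0, 0, 0], [-28, -23, 3], 85],
    [[0, 0, 0], [-28, -23, 3], 85],
    [[0, 0, 0], [0, 0, 0], 85],
  ],
)

```text
time: 3.15
tool_pos: [0.491, 0.3469, 0.2674]
tcp_rot: [0.128, 3.137, -0.004]
wrist_force: [-0.2, 0.1, 0.0]
width: 0.999
grip_force: 0.0
```

```bash
python3 -c "
from h import *
plan('tray','red',.16)
a=read_camera('side')[150:350,200:400,::-1];b=read_camera('top')[150:300,60:260,::-1]
cv2.imwrite('pics/c1.png',np.hstack([cv2.resize(a,(400,400),interpolation=2),cv2.resize(b,(400,300),interpolation=2).copy() if 0 else cv2.copyMakeBorder(cv2.resize(b,(400,300),interpolation=2),0,100,0,0,0)]))"
```

```text
red tray T [0.4866 0.3506 0.16  ] turn [-0.0024  0.0021 -0.0047] shift_mm in goal frame [  4.7   3.4 107.4] in cur [  5.    3.6 107.4] t 3.15 w 0.9993148473682073
```

View pics/c1.png

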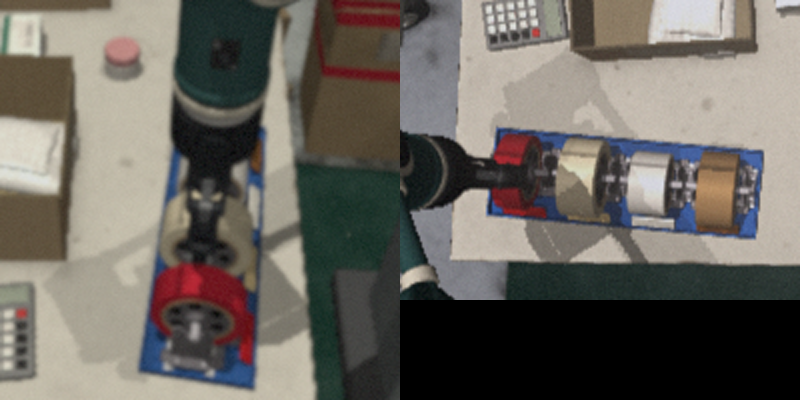

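The gripper hangs above red (side crop about (205,200)), aligned with the row. Next I'll descend.

Request:
step_arm(
  targets=[
    [[0, 0, -0.004], [2, 2, 35], 72],
    [[0, 0, 0], [2, 1, 35], 72],
    [[0, 0, 0], [0, 0, 20], 72],
    [[0, 0, 0], [0, 0, 0], 72],
  ],
)

```text
time: 3.58
tool_pos: [0.4791, 0.3537, 0.1722]
tcp_rot: [-0.112, -3.131, 0.009]
wrist_force: [-1.0, -0.5, -0.6]
width: 0.842
grip_force: 0.0
```

```bash
python3 -c "
from h import *
plan('tray','red',.153)
a=read_camera('side')[200:350,230:380,::-1];b=read_camera('top')[190:290,70:200,::-1]
cv2.imwrite('pics/c2.png',np.hstack([cv2.resize(a,(400,400),interpolation=2),cv2.copyMakeBorder(cv2.resize(b,(400,308),interpolation=2),0,92,0,0,0)]))"
```

```text
red tray T [0.4866 0.3506 0.153 ] turn [-0.0061 -0.0085  0.0057] shift_mm in goal frame [-7.7 -2.5 19.2] in cur [-7.8 -2.4 19.2] t 3.5833 w 0.8416854173209526
```

View pics/c2.png

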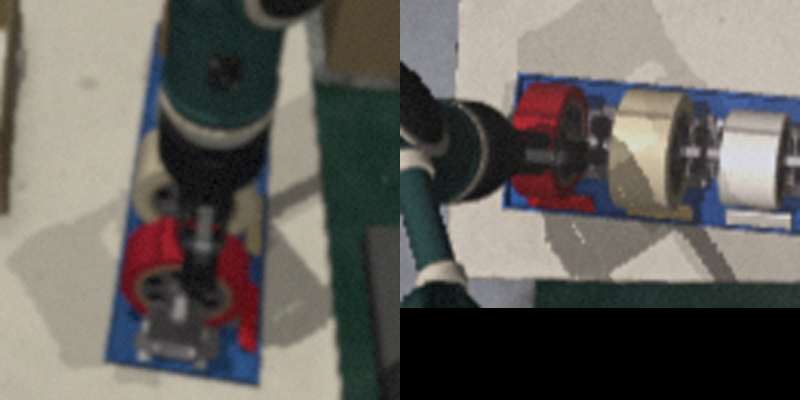

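Request:
step_arm(
  targets=[
    [[0, 0, 0.004], [-4, -3, 0], 72],
    [[0, 0, 0], [0, 0, 0], 72],
    [[0, 0, 0], [0, 0, 0], 72],
  ],
)

```text
time: 3.93
tool_pos: [0.4885, 0.3522, 0.1804]
tcp_rot: [0.121, 3.136, 0.004]
wrist_force: [-0.2, -0.1, -0.7]
width: 0.849
grip_force: 0.0
```

```bash
python3 -c "
from h import *
plan('tray','red',.153)"
```

```text
red tray T [0.4866 0.3506 0.153 ] turn [ 0.0026  0.0033 -0.0001] shift_mm in goal frame [ 1.8 -1.7 27.4] in cur [ 1.9 -1.8 27.3] t 3.9333 w 0.849333584810661
```

Request:
step_arm(
  targets=[
    [[0, 0, 0], [0, 0, 0], 72],
    [[0, 0, 0], [0, 0, 0], 72],
    [[0, 0, 0], [0, 0, 0], 72],
  ],
)

```text
time: 4.18
tool_pos: [0.4874, 0.3514, 0.1785]
tcp_rot: [0.121, 3.138, 0.001]
wrist_force: [1.3, -0.0, -0.0]
width: 0.841
grip_force: 0.0
```

```bash
python3 -c "
from h import *
plan('tray','red',.153)
S=[read_state()['tool_pos'] for _ in range(3)];print(S)"
```

```text
red tray T [0.4866 0.3506 0.153 ] turn [ 0.0006  0.0007 -0.0002] shift_mm in goal frame [ 0.8 -0.9 25.5] in cur [ 0.8 -0.9 25.5] t 4.1833 w 0.8412065407465845
[array([0.4874182 , 0.35140003, 0.1785117 ]), array([0.4874182 , 0.35140003, 0.1785117 ]), array([0.4874182 , 0.35140003, 0.1785117 ])]
```

```bash
python3 -c "
from h import *
o,th=A['tray']; y=.135; W=(255,0,255);Y=(0,255,255)
L=[((0,y+.042,.064),(0,y-.042,.064),W),((0,y+.0185,.064),(0,y+.0185,.114),W)]
s=read_state(); 
for sg in(.035,.05): L.append(((0,y+sg,.107),(0,y+sg,.177),Y))
ov('side','c3.png',(260,230,350,345),5,[(o,th)],L)"
```

```text
(no output)
```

View pics/c3.png

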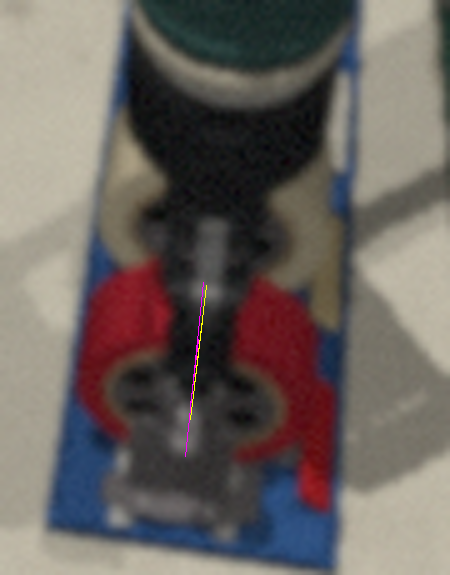

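Finger and axle (185,425) are both on the predicted line. Now lowering and gripping.

Request:
step_arm(
  targets=[
    [[0, 0, 0], [1, -1, 12], 72],
    [[0, 0, 0], [0, 0, 12], 72],
    [[0, 0, 0], [0, 0, 0], 72],
    [[0, 0, 0], [0, 0, 0], 72],
    [[0, 0, 0], [0, 0, 0], 30],
  ],
  grip_force=50,
)

```text
time: 4.65
tool_pos: [0.4858, 0.3502, 0.153]
tcp_rot: [-0.121, -3.138, 0.001]
wrist_force: [0.4, 1.2, -0.1]
width: 0.717
grip_force: 0.0
```

Request:
step_arm(
  targets=[
    [[0, 0, 0], [0, 0, 0], 30],
    [[0, 0, 0], [0, 0, 0], 30],
    [[0, 0, 0], [0, 0, 0], 30],
    [[0, 0, 0], [0, 0, 0], 30],
    [[0, 0, 0], [0, 0, 0], 30],
  ],
)

```text
time: 5.07
tool_pos: [0.4865, 0.3507, 0.1544]
tcp_rot: [0.121, 3.138, 0.001]
wrist_force: [0.5, 0.5, 1.3]
width: 0.415
grip_force: 51.4
```

Request:
step_arm(
  targets=[
    [[0, 0, 0], [0, 0, -15], 30],
    [[0, 0, 0], [0, 0, -25], 30],
    [[0, 0, 0], [0, 0, -35], 30],
    [[0, 0, 0], [0, 0, -35], 30],
    [[0, 0, 0], [0, 0, -30], 30],
  ],
)

```text
time: 5.48
tool_pos: [0.4857, 0.3502, 0.2952]
tcp_rot: [-0.121, -3.139, 0.001]
wrist_force: [0.3, 0.3, -1.8]
width: 0.416
grip_force: 51.2
```

```bash
python3 -c "
from h import *
plan('disp','red',.294);print(read_state()['wrist_force'],read_state()['grip_force'])"
```

```text
red disp T [ 0.4558 -0.0885  0.294 ] turn [-0.0004 -0.0005 -0.071 ] shift_mm in goal frame [  27.3 -438.8    1.2] in cur [  -3.9 -439.7    1.4] t 5.4833 w 0.4160920240948454
[ 0.25466662  0.336436   -1.79072743] 51.203734599694144
```

Request:
step_arm(
  targets=[
    [[0, 0, -0.071], [0, 0, 0], 30],
    [[0, 0, 0], [2, -20, 0], 30],
    [[0, 0, 0], [2, -34, 0], 30],
    [[0, 0, 0], [2, -34, 0], 30],
    [[0, 0, 0], [2, -34, 0], 30],
  ],
)

```text
time: 5.9
tool_pos: [0.4764, 0.2273, 0.293]
tcp_rot: [-0.007, -3.14, 0.001]
wrist_force: [1.1, -0.8, -2.8]
width: 0.412
grip_force: 51.2
```

Request:
step_arm(
  targets=[
    [[0, 0, 0], [2, -34, 0], 30],
    [[0, 0, 0], [2, -34, 0], 30],
    [[0, 0, 0], [2, -34, 0], 30],
    [[0, 0, 0], [2, -34, 0], 30],
    [[0, 0, 0], [2, -34, 0], 30],
  ],
)

```text
time: 6.32
tool_pos: [0.4653, 0.057, 0.2933]
tcp_rot: [-0.009, -3.141, 0.0]
wrist_force: [1.3, -0.7, -3.0]
width: 0.412
grip_force: 51.2
```

Request:
step_arm(
  targets=[
    [[0, 0, 0], [2, -34, 0], 30],
    [[0, 0, 0], [2, -34, 0], 30],
    [[0, 0, 0], [2, -34, 0], 30],
    [[0, 0, 0], [2, -11, 0], 30],
    [[0, 0, 0], [2, 0, 50], 30],
  ],
)

```text
time: 6.73
tool_pos: [0.4611, -0.058, 0.2599]
tcp_rot: [0.015, 3.125, -0.006]
wrist_force: [2.9, -0.3, -2.4]
width: 0.415
grip_force: 51.6
```

Request:
step_arm(
  targets=[
    [[0, 0, 0], [0, 0, 20], 30],
    [[0, 0, 0], [0, 0, 20], 30],
    [[0, 0, 0], [0, 0, 0], 30],
    [[0, 0, 0], [0, 0, 0], 30],
    [[0, 0, 0], [0, 0, 0], 30],
  ],
)

```text
time: 7.15
tool_pos: [0.4556, -0.0541, 0.2118]
tcp_rot: [-0.009, -3.14, -0.001]
wrist_force: [0.6, -0.1, -2.5]
width: 0.414
grip_force: 54.0
```

```bash
python3 -c "
from h import *
plan('disp','red',.155)
o,th=A['disp']; y=.135; W=(255,0,255);Y=(0,255,255)
z=.064+read_state()['tool_pos'][2]-.1544
L=[((0,y+.042,z),(0,y-.042,z),W),((-.015,y+.034,.072),(.015,y+.034,.072),(0,0,255)),((-.015,y-.034,.072),(.015,y-.034,.072),(0,0,255)),((0,y+.034,.072),(0,y+.034,.064),W)]
ov('side','c4.png',(270,90,350,200),4,[(o,th)],D+L)
ov('top','c5.png',(240,200,330,290),4,[(o,th)],D+L)
a=cv2.imread('pics/c4.png');b=cv2.imread('pics/c5.png');b=cv2.copyMakeBorder(b,0,a.shape[0]-b.shape[0],0,0,0);cv2.imwrite('pics/c6.png',np.hstack([a,b]))"
```

```text
red disp T [ 0.4558 -0.0885  0.155 ] turn [ 0.0004 -0.0013  0.0001] shift_mm in goal frame [ -0.4 -34.4  56.8] in cur [ -0.5 -34.4  56.8] t 7.15 w 0.4141833791352658
```

View pics/c6.png

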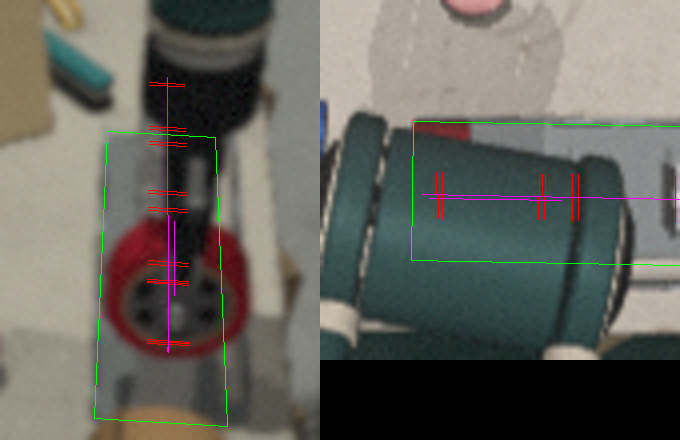

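Red is held level above the dispenser but 34 mm short in y, because I left out a row. Correcting that and lowering.

Request:
step_arm(
  targets=[
    [[0, 0, 0], [0, -18, 0], 30],
    [[0, 0, 0], [0, -16, 0], 30],
    [[0, 0, 0], [0, 0, 0], 30],
    [[0, 0, 0], [0, 0, 15], 30],
    [[0, 0, 0], [0, 0, 15], 30],
  ],
)

```text
time: 7.67
tool_pos: [0.457, -0.0886, 0.1834]
tcp_rot: [0.011, 3.138, -0.001]
wrist_force: [-0.4, 0.7, -2.7]
width: 0.41
grip_force: 54.1
```

Request:
step_arm(
  targets=[
    [[0, 0, 0], [0, 0, 0], 30],
    [[0, 0, 0], [0, 0, 0], 30],
    [[0, 0, 0], [0, 0, 6], 30],
    [[0, 0, 0], [0, 0, 6], 30],
    [[0, 0, 0], [0, 0, 0], 30],
  ],
)

```text
time: 8.08
tool_pos: [0.4554, -0.0882, 0.1696]
tcp_rot: [-0.009, -3.141, -0.0]
wrist_force: [0.0, 0.5, -2.8]
width: 0.411
grip_force: 53.9
```

```bash
python3 -c "
from h import *
plan('disp','red',.155)
o,th=A['disp']; y=.135; W=(255,0,255);Y=(0,255,255)
z=.064+read_state()['tool_pos'][2]-.1544
L=[((0,y+.042,z),(0,y-.042,z),W),((-.015,y+.036,.072),(.015,y+.036,.072),(0,0,255)),((0,y+.036,.072),(0,y+.036,.064),W)]
ov('side','c7.png',(270,120,350,210),6,[(o,th)],L)"
```

```text
red disp T [ 0.4558 -0.0885  0.155 ] turn [ 0.0003 -0.001   0.0002] shift_mm in goal frame [-0.4 -0.3 14.6] in cur [-0.4 -0.3 14.6] t 8.0833 w 0.41100252147334937
```

View pics/c7.png

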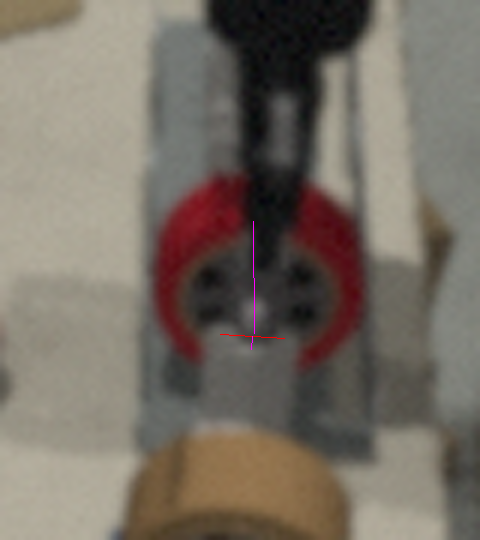

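The axle (253,312) is centred over the plate (203–298). Seating it now.

Request:
step_arm(
  targets=[
    [[0, 0, 0], [0, 0, 6], 30],
    [[0, 0, 0], [0, 0, 6], 30],
    [[0, 0, 0], [0, 0, 2], 30],
    [[0, 0, 0], [0, 0, 0], 30],
    [[0, 0, 0], [0, 0, 0], 30],
  ],
)

```text
time: 8.55
tool_pos: [0.4556, -0.0884, 0.1559]
tcp_rot: [-0.009, -3.141, -0.0]
wrist_force: [0.9, -0.7, -3.0]
width: 0.415
grip_force: 54.0
```

Request:
step_arm(
  targets=[
    [[0, 0, 0], [0, 0, 0], 72],
    [[0, 0, 0], [0, 0, 0], 72],
    [[0, 0, 0], [0, 0, 0], 72],
    [[0, 0, 0], [0, 0, 0], 72],
    [[0, 0, 0], [0, 0, 0], 72],
  ],
)

```text
time: 8.97
tool_pos: [0.4561, -0.0885, 0.1567]
tcp_rot: [0.009, 3.141, -0.0]
wrist_force: [0.3, -0.5, 0.6]
width: 0.839
grip_force: 0.0
```

Request:
step_arm(
  targets=[
    [[0, 0, 0], [0, 0, -10], 72],
    [[0, 0, 0], [0, 0, -20], 72],
    [[0, 0, 0], [0, 0, -35], 72],
    [[0, 0, 0], [0, 0, 0], 72],
  ],
)

```text
time: 9.3
tool_pos: [0.4595, -0.0893, 0.2282]
tcp_rot: [0.009, 3.131, -0.004]
wrist_force: [1.5, 0.0, 1.0]
width: 0.846
grip_force: 0.0
```

```bash
python3 -c "
from h import *
plan('tray','cream',.22)
d=tip_of('side','red_center');save('side','x.png')
print(d[0]['at'] if d else None, proj('side',np.r_[spot('disp','red')[0],.064]))"
```

```text
cream tray T [0.4797 0.2609 0.22  ] turn [-0.0022  0.0107  0.071 ] shift_mm in goal frame [  6.8 350.7   8.2] in cur [-18.  350.3   7.5] t 9.3 w 0.8459320353789105
[162.7, 313.4] [311.24018313 169.43718782]
```

Request:
step_arm(
  targets=[
    [[0, 0, 0.071], [0, 0, 0], 80],
    [[0, 0, 0], [1, 35, 0], 80],
    [[0, 0, 0], [1, 35, 0], 80],
    [[0, 0, 0], [1, 35, 0], 80],
    [[0, 0, 0], [0, 35, 0], 80],
  ],
)

```text
time: 9.82
tool_pos: [0.4625, 0.0525, 0.2203]
tcp_rot: [-0.123, -3.137, 0.0]
wrist_force: [0.5, -0.3, -0.6]
width: 0.936
grip_force: 0.0
```

Request:
step_arm(
  targets=[
    [[0, 0, 0], [0, 35, 0], 80],
    [[0, 0, 0], [0, 35, 0], 80],
    [[0, 0, 0], [0, 35, 0], 80],
    [[0, 0, 0], [0, 35, 0], 80],
    [[0, 0, 0], [0, 35, 0], 80],
  ],
)

```text
time: 10.23
tool_pos: [0.4761, 0.2274, 0.2202]
tcp_rot: [-0.121, -3.138, 0.001]
wrist_force: [0.1, -0.6, 0.5]
width: 0.94
grip_force: 0.0
```

Request:
step_arm(
  targets=[
    [[0, 0, 0], [0, 35, 0], 80],
    [[0, 0, 0], [0, 0, 0], 80],
    [[0, 0, 0], [0, 0, 0], 80],
    [[0, 0, 0], [0, 0, 0], 80],
    [[0, 0, 0], [0, 0, 0], 80],
  ],
)

```text
time: 10.65
tool_pos: [0.4792, 0.2595, 0.2205]
tcp_rot: [-0.122, -3.138, 0.002]
wrist_force: [-0.0, 0.7, -0.3]
width: 0.936
grip_force: 0.0
```

```bash
python3 -c "
from h import *
plan('tray','cream',.155)
o,th=A['tray']; y=.045; W=(255,0,255);Y=(0,255,255)
L=[((0,y+.042,.064),(0,y-.042,.064),W),((-.04,y+.0245,.09),(.04,y+.0245,.09),(0,255,0)),((0,y+.0,.116),(0,y+.0,.22),W)]
ov('side','c8.png',(260,200,350,330),4.5,[(o,th)],L)
o,th=A['disp'];y=.135;L=[((0,y+.042,.064),(0,y-.042,.064),W),((-.015,y+.036,.072),(.015,y+.036,.072),(0,0,255))]
ov('top','c9.png',(245,215,315,280),5,[(o,th)],L)
a=cv2.imread('pics/c8.png');b=cv2.imread('pics/c9.png');b=cv2.copyMakeBorder(b,0,a.shape[0]-b.shape[0],0,0,0);cv2.imwrite('pics/c10.png',np.hstack([a,b]))"
```

```text
cream tray T [0.4797 0.2609 0.155 ] turn [-0.0013 -0.0015 -0.0008] shift_mm in goal frame [-0.4  1.4 65.5] in cur [-0.5  1.5 65.4] t 10.65 w 0.9362078476502739
```

View pics/c10.png

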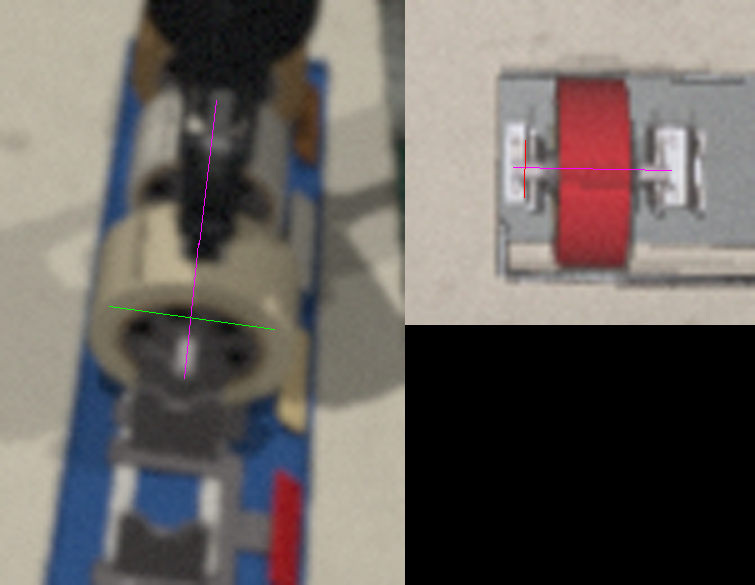

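Red sits straight in the left bay with its axle on the notch line. The gripper is centred over cream.

Request:
step_arm(
  targets=[
    [[0, 0, 0], [0, 1, 30], 80],
    [[0, 0, 0], [0, 0, 25], 80],
    [[0, 0, 0], [0, 0, 11], 80],
    [[0, 0, 0], [0, 0, 0], 80],
    [[0, 0, 0], [0, 0, 0], 80],
  ],
)

```text
time: 11.17
tool_pos: [0.4796, 0.2609, 0.155]
tcp_rot: [-0.122, -3.138, 0.001]
wrist_force: [0.6, 0.3, -0.1]
width: 0.938
grip_force: 0.0
```

Request:
step_arm(
  targets=[
    [[0, 0, 0], [0, 0, 0], 42],
    [[0, 0, 0], [0, 0, 0], 42],
    [[0, 0, 0], [0, 0, 0], 42],
    [[0, 0, 0], [0, 0, 0], 42],
    [[0, 0, 0], [0, 0, 0], 42],
  ],
  grip_force=60,
)

```text
time: 11.58
tool_pos: [0.4811, 0.2623, 0.1572]
tcp_rot: [0.12, 3.136, 0.002]
wrist_force: [0.5, 0.1, 5.2]
width: 0.547
grip_force: 62.8
```

Request:
step_arm(
  targets=[
    [[0, 0, 0], [0, 0, -15], 42],
    [[0, 0, 0], [0, 0, -25], 42],
    [[0, 0, 0], [0, 0, -35], 42],
    [[0, 0, 0], [0, 0, -35], 42],
    [[0, 0, 0], [0, 0, -30], 42],
  ],
)

```text
time: 12.0
tool_pos: [0.4793, 0.2618, 0.2966]
tcp_rot: [-0.121, -3.139, -0.0]
wrist_force: [0.5, 1.1, -3.1]
width: 0.551
grip_force: 63.9
```

```bash
python3 -c "
from h import *
plan('disp','cream',.296)"
```

```text
cream disp T [ 0.4553 -0.1785  0.296 ] turn [ 0.     -0.0005 -0.0708] shift_mm in goal frame [  21.4 -440.4    0.6] in cur [  -9.8 -440.8    0.6] t 12.0 w 0.5505248508433179
```

Request:
step_arm(
  targets=[
    [[0, 0, -0.071], [0, 0, 0], 42],
    [[0, 0, 0], [2, -32, 0], 42],
    [[0, 0, 0], [2, -34, 0], 42],
    [[0, 0, 0], [2, -34, 0], 42],
    [[0, 0, 0], [2, -34, 0], 42],
  ],
)

```text
time: 12.42
tool_pos: [0.47, 0.1268, 0.2945]
tcp_rot: [-0.007, -3.14, 0.0]
wrist_force: [0.4, 0.6, -3.2]
width: 0.551
grip_force: 64.1
```

Request:
step_arm(
  targets=[
    [[0, 0, 0], [2, -34, 0], 42],
    [[0, 0, 0], [2, -34, 0], 42],
    [[0, 0, 0], [2, -34, 0], 42],
    [[0, 0, 0], [2, -34, 0], 42],
    [[0, 0, 0], [1, -34, 0], 42],
  ],
)

```text
time: 12.83
tool_pos: [0.4598, -0.0434, 0.2946]
tcp_rot: [-0.009, -3.141, -0.001]
wrist_force: [-0.2, 0.0, -4.2]
width: 0.549
grip_force: 64.1
```

Request:
step_arm(
  targets=[
    [[0, 0, 0], [1, -34, 0], 42],
    [[0, 0, 0], [1, -34, 0], 42],
    [[0, 0, 0], [1, -34, 0], 42],
    [[0, 0, 0], [1, -34, 0], 42],
    [[0, 0, 0], [0, 0, 0], 42],
  ],
)

```text
time: 13.25
tool_pos: [0.4555, -0.183, 0.2949]
tcp_rot: [-0.016, -3.141, 0.005]
wrist_force: [0.2, -0.2, -2.8]
width: 0.55
grip_force: 64.7
```

Request:
step_arm(
  targets=[
    [[0, 0, 0], [0, 0, 0], 42],
    [[0, 0, 0], [0, 0, 0], 42],
    [[0, 0, 0], [0, 0, 40], 42],
    [[0, 0, 0], [0, 0, 35], 42],
    [[0, 0, 0], [0, 0, 20], 42],
  ],
)

```text
time: 13.67
tool_pos: [0.4543, -0.1756, 0.1967]
tcp_rot: [-0.006, -3.137, -0.004]
wrist_force: [-0.4, 0.2, -3.7]
width: 0.55
grip_force: 64.6
```

Request:
step_arm(
  targets=[
    [[0, 0, 0], [0, 0, 20], 42],
    [[0, 0, 0], [0, 0, 0], 42],
    [[0, 0, 0], [0, 0, 0], 42],
    [[0, 0, 0], [0, 0, 0], 42],
  ],
)

```text
time: 14.0
tool_pos: [0.4571, -0.1775, 0.1814]
tcp_rot: [0.007, 3.14, -0.001]
wrist_force: [-0.4, 0.3, -1.7]
width: 0.548
grip_force: 64.7
```

```bash
python3 -c "
from h import *
plan('disp','cream',.157)"
```

```text
cream disp T [ 0.4553 -0.1785  0.157 ] turn [-0.0004  0.0015  0.0014] shift_mm in goal frame [ 1.8 -1.  24.4] in cur [ 1.8 -1.  24.4] t 14.0 w 0.5482814034497182
```

Request:
step_arm(
  targets=[
    [[0, 0, 0], [1, -1, 8], 42],
    [[0, 0, 0], [0, 0, 8], 42],
    [[0, 0, 0], [0, 0, 6], 42],
    [[0, 0, 0], [0, 0, 0], 42],
    [[0, 0, 0], [0, 0, 0], 42],
  ],
)

```text
time: 14.42
tool_pos: [0.455, -0.1791, 0.158]
tcp_rot: [-0.01, -3.141, -0.0]
wrist_force: [0.3, 0.8, -2.7]
width: 0.551
grip_force: 64.7
```

Request:
step_arm(
  targets=[
    [[0, 0, 0], [0, 0, 1], 42],
    [[0, 0, 0], [0, 0, 0], 42],
  ],
)

```text
time: 14.58
tool_pos: [0.4552, -0.1792, 0.1575]
tcp_rot: [-0.01, -3.141, -0.0]
wrist_force: [-0.1, -0.3, -1.3]
width: 0.555
grip_force: 64.9
```

```bash
python3 -c "
from h import *
plan('disp','cream',.157)
o,th=A['disp']; y=.045; W=(255,0,255)
L=[((0,y+.042,.064),(0,y-.042,.064),W),((-.015,y+.036,.072),(.015,y+.036,.072),(0,0,255))]
ov('side','c11.png',(270,100,350,210),5.4,[(o,th)],L)"
```

```text
cream disp T [ 0.4553 -0.1785  0.157 ] turn [ 0.     -0.0001 -0.0001] shift_mm in goal frame [-0.1  0.7  0.5] in cur [-0.1  0.7  0.5] t 14.5833 w 0.5548032816319158
```

View pics/c11.png

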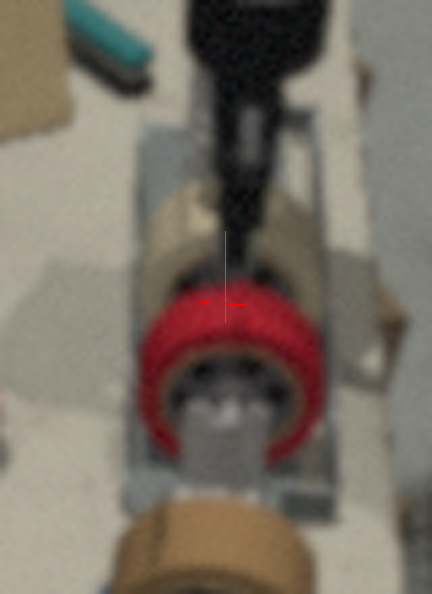

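Red is seated in its notch (232,410) and cream lines up with it. Next I'll release cream, rise and go for white.

Request:
step_arm(
  targets=[
    [[0, 0, 0], [0, 0, 0], 80],
    [[0, 0, 0], [0, 0, 0], 80],
    [[0, 0, 0], [0, 0, 0], 80],
    [[0, 0, 0], [0, 0, 0], 80],
    [[0, 0, 0], [0, 0, 0], 80],
  ],
)

```text
time: 15.05
tool_pos: [0.4554, -0.1792, 0.1575]
tcp_rot: [0.009, 3.141, -0.0]
wrist_force: [0.2, 0.3, 0.6]
width: 0.938
grip_force: 0.0
```

Request:
step_arm(
  targets=[
    [[0, 0, 0], [0, 0, -10], 80],
    [[0, 0, 0], [0, 0, -20], 80],
    [[0, 0, 0], [0, 0, -35], 80],
    [[0, 0, 0], [0, 0, 0], 80],
    [[0, 0, 0], [0, 0, 0], 80],
  ],
)

```text
time: 15.47
tool_pos: [0.4571, -0.1799, 0.2258]
tcp_rot: [0.009, 3.136, -0.004]
wrist_force: [-0.8, -0.1, -1.1]
width: 0.938
grip_force: 0.0
```

```bash
python3 -c "
from h import *
plan('tray','white',.22)"
```

```text
white tray T [0.4727 0.1711 0.22  ] turn [-0.0025  0.0062  0.071 ] shift_mm in goal frame [ 11.4 351.2   5.8] in cur [-13.6 351.2   4.9] t 15.4667 w 0.9375927273987318
```

Request:
step_arm(
  targets=[
    [[0, 0, 0.071], [0, 0, 0], 80],
    [[0, 0, 0], [1, 35, 0], 80],
    [[0, 0, 0], [1, 35, 0], 80],
    [[0, 0, 0], [1, 35, 0], 80],
    [[0, 0, 0], [1, 35, 0], 80],
  ],
)

```text
time: 15.88
tool_pos: [0.4611, -0.038, 0.2216]
tcp_rot: [-0.123, -3.138, -0.0]
wrist_force: [1.4, -0.3, 0.4]
width: 0.933
grip_force: 0.0
```

Request:
step_arm(
  targets=[
    [[0, 0, 0], [1, 35, 0], 80],
    [[0, 0, 0], [1, 35, 0], 80],
    [[0, 0, 0], [1, 35, 0], 80],
    [[0, 0, 0], [1, 35, 0], 80],
    [[0, 0, 0], [1, 35, 0], 80],
  ],
)

```text
time: 16.3
tool_pos: [0.4695, 0.1373, 0.2216]
tcp_rot: [-0.121, -3.138, 0.001]
wrist_force: [1.6, -0.7, 0.6]
width: 0.939
grip_force: 0.0
```

Request:
step_arm(
  targets=[
    [[0, 0, 0], [1, 35, 0], 80],
    [[0, 0, 0], [0, 0, 0], 80],
    [[0, 0, 0], [0, 0, 0], 80],
    [[0, 0, 0], [0, 0, 0], 80],
    [[0, 0, 0], [0, 0, 0], 80],
  ],
)

```text
time: 16.72
tool_pos: [0.4717, 0.1695, 0.2216]
tcp_rot: [-0.122, -3.138, 0.001]
wrist_force: [0.2, -0.9, 0.4]
width: 0.938
grip_force: 0.0
```

```bash
python3 -c "
from h import *
plan('tray','white',.151)"
```

```text
white tray T [0.4727 0.1711 0.151 ] turn [-0.001  -0.0012 -0.0009] shift_mm in goal frame [-0.9  1.7 70.6] in cur [-1.   1.8 70.6] t 16.7167 w 0.9377502218181858
```

Request:
step_arm(
  targets=[
    [[0, 0, 0], [0, 1, 32], 80],
    [[0, 0, 0], [0, 0, 26], 80],
    [[0, 0, 0], [0, 0, 12], 80],
    [[0, 0, 0], [0, 0, 0], 80],
    [[0, 0, 0], [0, 0, 0], 80],
  ],
)

```text
time: 17.13
tool_pos: [0.4718, 0.1706, 0.1518]
tcp_rot: [-0.123, -3.137, 0.001]
wrist_force: [1.1, -0.3, 0.4]
width: 0.934
grip_force: 0.0
```

Request:
step_arm(
  targets=[
    [[0, 0, 0], [0, 0, 0], 42],
    [[0, 0, 0], [0, 0, 0], 42],
    [[0, 0, 0], [0, 0, 0], 42],
    [[0, 0, 0], [0, 0, 0], 42],
    [[0, 0, 0], [0, 0, 0], 42],
  ],
)

```text
time: 17.55
tool_pos: [0.474, 0.1722, 0.1543]
tcp_rot: [0.121, 3.135, 0.002]
wrist_force: [0.4, 0.1, 5.9]
width: 0.549
grip_force: 62.6
```

Request:
step_arm(
  targets=[
    [[0, 0, 0], [0, 0, -15], 42],
    [[0, 0, 0], [0, 0, -25], 42],
    [[0, 0, 0], [0, 0, -35], 42],
    [[0, 0, 0], [0, 0, -35], 42],
    [[0, 0, 0], [0, 0, -30], 42],
  ],
)

```text
time: 17.97
tool_pos: [0.4715, 0.1716, 0.2934]
tcp_rot: [-0.12, -3.138, 0.001]
wrist_force: [0.9, -0.2, -2.3]
width: 0.547
grip_force: 64.0
```

```bash
python3 -c "
from h import *
plan('disp','white',.291)
for q in('white','cream','red'):
  d=look_for('top',q+'_center'); print(q,d[0] if d else 0)
ov('top','c12.png',(150,200,310,300),4.8,[],[])"
```

```text
white disp T [ 0.4547 -0.2685  0.291 ] turn [-0.0004 -0.0012 -0.0707] shift_mm in goal frame [  14.1 -440.1    2.4] in cur [ -17.1 -440.     2.6] t 17.9667 w 0.5473780587103668
white {'extent': [169.4, 227.6, 203.7, 257.0], 'score': 0.77}
cream {'extent': [136.8, 218.3, 167.9, 257.0], 'score': 0.84}
red {'extent': [266.7, 232.1, 296.7, 270.3], 'score': 0.8}
```

View pics/c12.png

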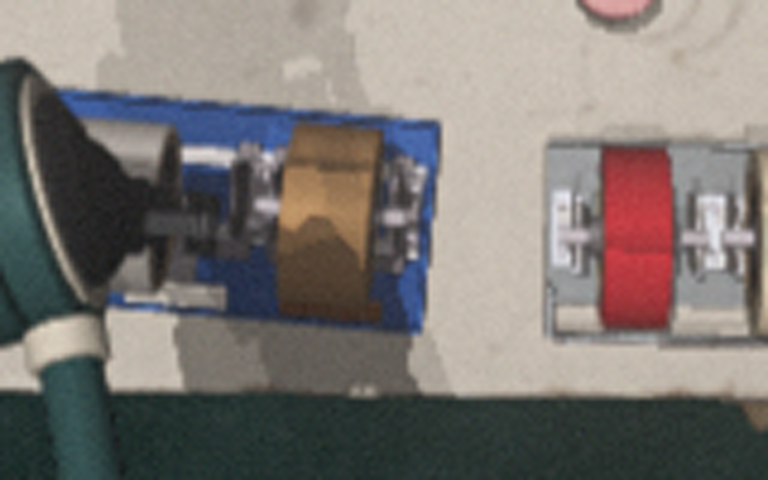

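White is lifted and red is well seated. I've viewed my 14 pictures, so from here I'll check numerically.

Request:
step_arm(
  targets=[
    [[0, 0, -0.071], [0, 0, 0], 42],
    [[0, 0, 0], [2, -32, 0], 42],
    [[0, 0, 0], [1, -34, 0], 42],
    [[0, 0, 0], [1, -34, 0], 42],
    [[0, 0, 0], [1, -34, 0], 42],
  ],
)

```text
time: 18.58
tool_pos: [0.4642, 0.0366, 0.2887]
tcp_rot: [-0.007, -3.135, 0.0]
wrist_force: [0.2, -0.7, -2.7]
width: 0.548
grip_force: 64.0
```

Request:
step_arm(
  targets=[
    [[0, 0, 0], [1, -34, 0], 42],
    [[0, 0, 0], [1, -34, 0], 42],
    [[0, 0, 0], [1, -34, 0], 42],
    [[0, 0, 0], [1, -34, 0], 42],
    [[0, 0, 0], [1, -34, 0], 42],
  ],
)

```text
time: 19.0
tool_pos: [0.4582, -0.1333, 0.2888]
tcp_rot: [-0.009, -3.136, -0.003]
wrist_force: [0.4, -0.0, -2.6]
width: 0.55
grip_force: 64.0
```

Request:
step_arm(
  targets=[
    [[0, 0, 0], [1, -34, 0], 42],
    [[0, 0, 0], [1, -34, 0], 42],
    [[0, 0, 0], [1, -34, 0], 42],
    [[0, 0, 0], [1, -34, 0], 42],
    [[0, 0, 0], [0, 0, 0], 42],
  ],
)

```text
time: 19.42
tool_pos: [0.4538, -0.2727, 0.2889]
tcp_rot: [-0.016, -3.137, 0.001]
wrist_force: [0.1, 0.6, -1.8]
width: 0.548
grip_force: 64.3
```

Request:
step_arm(
  targets=[
    [[0, 0, 0], [0, 0, 0], 42],
    [[0, 0, 0], [0, 0, 0], 42],
    [[0, 0, 0], [0, 0, 40], 42],
    [[0, 0, 0], [0, 0, 35], 42],
    [[0, 0, 0], [0, 0, 20], 42],
  ],
)

```text
time: 19.83
tool_pos: [0.4534, -0.2651, 0.1927]
tcp_rot: [-0.007, -3.136, -0.006]
wrist_force: [-0.8, 0.2, -3.5]
width: 0.548
grip_force: 64.2
```

Request:
step_arm(
  targets=[
    [[0, 0, 0], [0, 0, 18], 42],
    [[0, 0, 0], [0, 0, 0], 42],
    [[0, 0, 0], [0, 0, 0], 42],
    [[0, 0, 0], [0, 0, 0], 42],
    [[0, 0, 0], [0, 0, 0], 42],
  ],
)

```text
time: 20.25
tool_pos: [0.4567, -0.2684, 0.181]
tcp_rot: [0.008, 3.139, -0.002]
wrist_force: [0.1, 0.1, -2.3]
width: 0.547
grip_force: 64.3
```

```bash
python3 -c "
from h import *
plan('disp','white',.154)"
```

```text
white disp T [ 0.4547 -0.2685  0.154 ] turn [-0.0016  0.0026  0.0008] shift_mm in goal frame [ 2.  -0.2 27. ] in cur [ 2.  -0.1 27. ] t 20.25 w 0.5472964053352533
```

Request:
step_arm(
  targets=[
    [[0, 0, 0], [1, 0, 8], 42],
    [[0, 0, 0], [0, 0, 8], 42],
    [[0, 0, 0], [0, 0, 6], 42],
    [[0, 0, 0], [0, 0, 0], 42],
    [[0, 0, 0], [0, 0, 0], 42],
  ],
)

```text
time: 20.67
tool_pos: [0.454, -0.268, 0.1564]
tcp_rot: [-0.01, -3.14, -0.002]
wrist_force: [-0.3, -0.2, -3.0]
width: 0.546
grip_force: 64.3
```

Request:
step_arm(
  targets=[
    [[0, 0, 0], [0, 0, 1], 42],
    [[0, 0, 0], [0, 0, 0], 42],
    [[0, 0, 0], [0, 0, 0], 42],
  ],
)

```text
time: 20.92
tool_pos: [0.4546, -0.2684, 0.1564]
tcp_rot: [0.01, 3.141, -0.0]
wrist_force: [-0.5, -0.6, -2.1]
width: 0.546
grip_force: 64.3
```

Request:
step_arm(
  targets=[
    [[0, 0, 0], [0, 0, 1.5], 42],
    [[0, 0, 0], [0, 0, 0], 42],
    [[0, 0, 0], [0, 0, 0], 42],
  ],
)

```text
time: 21.17
tool_pos: [0.4545, -0.2682, 0.1547]
tcp_rot: [-0.009, -3.141, -0.0]
wrist_force: [-0.3, 0.3, -2.5]
width: 0.546
grip_force: 64.3
```

Request:
step_arm(
  targets=[
    [[0, 0, 0], [0, 0, 0], 80],
    [[0, 0, 0], [0, 0, 0], 80],
    [[0, 0, 0], [0, 0, 0], 80],
    [[0, 0, 0], [0, 0, 0], 80],
    [[0, 0, 0], [0, 0, 0], 80],
  ],
)

```text
time: 21.58
tool_pos: [0.4548, -0.2684, 0.1551]
tcp_rot: [0.009, 3.141, -0.001]
wrist_force: [1.0, 0.6, 0.5]
width: 0.935
grip_force: 0.0
```

Request:
step_arm(
  targets=[
    [[0, 0, 0], [0, 0, -10], 80],
    [[0, 0, 0], [0, 0, -20], 80],
    [[0, 0, 0], [0, 0, -38], 80],
    [[0, 0, 0], [0, 0, 0], 80],
    [[0, 0, 0], [0, 0, 0], 80],
  ],
)

```text
time: 22.0
tool_pos: [0.4565, -0.2695, 0.2267]
tcp_rot: [0.009, 3.135, -0.006]
wrist_force: [-0.6, 0.4, 0.4]
width: 0.934
grip_force: 0.0
```

```bash
python3 -c "
from h import *
plan('tray','brown',.22)"
```

```text
brown tray T [0.4658 0.0814 0.22  ] turn [-0.0038  0.0063  0.0711] shift_mm in goal frame [ 17.7 350.6   6.7] in cur [ -7.2 351.    5.3] t 22.0 w 0.9342677284956254
```

Request:
step_arm(
  targets=[
    [[0, 0, 0.071], [0, 0, 0], 80],
    [[0, 0, 0], [2, 35, 0], 80],
    [[0, 0, 0], [2, 35, 0], 80],
    [[0, 0, 0], [2, 35, 0], 80],
    [[0, 0, 0], [2, 35, 0], 80],
  ],
)

```text
time: 22.42
tool_pos: [0.4564, -0.1267, 0.2219]
tcp_rot: [-0.123, -3.138, -0.001]
wrist_force: [0.0, -0.3, 0.2]
width: 0.94
grip_force: 0.0
```

Request:
step_arm(
  targets=[
    [[0, 0, 0], [2, 35, 0], 80],
    [[0, 0, 0], [2, 35, 0], 80],
    [[0, 0, 0], [1, 35, 0], 80],
    [[0, 0, 0], [1, 35, 0], 80],
    [[0, 0, 0], [1, 35, 0], 80],
  ],
)

```text
time: 22.83
tool_pos: [0.4628, 0.0486, 0.222]
tcp_rot: [-0.121, -3.138, 0.0]
wrist_force: [-0.1, 0.2, -0.2]
width: 0.934
grip_force: 0.0
```

Request:
step_arm(
  targets=[
    [[0, 0, 0], [1, 35, 0], 80],
    [[0, 0, 0], [0, 0, 0], 80],
    [[0, 0, 0], [0, 0, 0], 80],
    [[0, 0, 0], [0, 0, 0], 80],
    [[0, 0, 0], [0, 0, 0], 80],
  ],
)

```text
time: 23.25
tool_pos: [0.4651, 0.0809, 0.2222]
tcp_rot: [-0.122, -3.138, 0.001]
wrist_force: [-0.7, 0.8, -0.3]
width: 0.933
grip_force: 0.0
```

```bash
python3 -c "
from h import *
plan('tray','brown',.155)
read_camera('top'); read_camera('side')
for n in('red','cream','white'):
  X=np.r_[spot('disp',n)[0],.064]
  for c in('side','top'):
    d=tip_of(c,n+'_center'); e=look_for(c,n+'_center')
    print(n,c,np.round(d[0]['at'][::-1],1) if d else 0,proj(c,X).round(1),e[0]['extent'] if e else 0)"
```

```text
brown tray T [0.4658 0.0814 0.155 ] turn [-0.0007 -0.0011 -0.0009] shift_mm in goal frame [-0.6  0.5 67.2] in cur [-0.7  0.6 67.2] t 23.25 w 0.9333401137787429
red side [312.  167.6] [311.2 169.4] [297.6, 154.3, 329.4, 184.8]
red top [277.8 251.1] [281.9 248.2] [265.8, 231.8, 295.7, 269.2]
cream side [311.1 151.6] [311.2 150.5] [296.0, 142.2, 303.3, 158.6]
cream top [315.1 248. ] [315.6 248.8] [297.4, 230.6, 333.6, 267.9]
white side 0 [311.1 133.4] 0
white top 0 [349.4 249.4] [334.5, 233.0, 365.9, 265.0]
```

Request:
step_arm(
  targets=[
    [[0, 0, 0], [0, 0, 32], 80],
    [[0, 0, 0], [0, 0, 25], 80],
    [[0, 0, 0], [0, 0, 10], 80],
    [[0, 0, 0], [0, 0, 0], 80],
    [[0, 0, 0], [0, 0, 0], 80],
  ],
)

```text
time: 24.37
tool_pos: [0.4653, 0.0819, 0.1556]
tcp_rot: [-0.121, -3.138, 0.0]
wrist_force: [-0.2, 0.1, 0.4]
width: 0.934
grip_force: 0.0
```

Request:
step_arm(
  targets=[
    [[0, 0, 0], [0, 0, 0], 42],
    [[0, 0, 0], [0, 0, 0], 42],
    [[0, 0, 0], [0, 0, 0], 42],
    [[0, 0, 0], [0, 0, 0], 42],
    [[0, 0, 0], [0, 0, 0], 42],
  ],
)

```text
time: 24.78
tool_pos: [0.4672, 0.0821, 0.1576]
tcp_rot: [0.121, 3.135, 0.001]
wrist_force: [0.4, -0.3, 6.7]
width: 0.544
grip_force: 62.2
```

Request:
step_arm(
  targets=[
    [[0, 0, 0], [0, 0, -15], 42],
    [[0, 0, 0], [0, 0, -25], 42],
    [[0, 0, 0], [0, 0, -35], 42],
    [[0, 0, 0], [0, 0, -35], 42],
    [[0, 0, 0], [0, 0, -30], 42],
  ],
)

```text
time: 25.2
tool_pos: [0.4649, 0.0819, 0.2971]
tcp_rot: [-0.121, -3.139, 0.0]
wrist_force: [1.6, 0.1, -2.8]
width: 0.547
grip_force: 64.3
```

```bash
python3 -c "
from h import *
plan('disp','brown',.295)"
```

```text
brown disp T [ 0.4542 -0.3585  0.295 ] turn [-0.0001 -0.0006 -0.071 ] shift_mm in goal frame [   8.1 -440.4    2.1] in cur [ -23.2 -439.9    2.1] t 25.2 w 0.5469519889927207
```

Request:
step_arm(
  targets=[
    [[0, 0, -0.071], [0, 0, 0], 42],
    [[0, 0, 0], [1, -32, 0], 42],
    [[0, 0, 0], [1, -34, 0], 42],
    [[0, 0, 0], [1, -34, 0], 42],
    [[0, 0, 0], [1, -34, 0], 42],
  ],
)

```text
time: 25.62
tool_pos: [0.4597, -0.0529, 0.2951]
tcp_rot: [-0.007, -3.14, -0.0]
wrist_force: [1.0, -0.3, -3.1]
width: 0.547
grip_force: 64.4
```

Request:
step_arm(
  targets=[
    [[0, 0, 0], [1, -34, 0], 42],
    [[0, 0, 0], [1, -34, 0], 42],
    [[0, 0, 0], [1, -34, 0], 42],
    [[0, 0, 0], [1, -34, 0], 42],
    [[0, 0, 0], [0, -34, 0], 42],
  ],
)

```text
time: 26.03
tool_pos: [0.4545, -0.2233, 0.2949]
tcp_rot: [-0.01, -3.14, -0.001]
wrist_force: [1.0, -0.2, -1.8]
width: 0.548
grip_force: 64.5
```

Request:
step_arm(
  targets=[
    [[0, 0, 0], [0, -34, 0], 42],
    [[0, 0, 0], [0, -34, 0], 42],
    [[0, 0, 0], [0, -34, 0], 42],
    [[0, 0, 0], [0, -34, 0], 42],
    [[0, 0, 0], [0, 0, 0], 42],
  ],
)

```text
time: 26.45
tool_pos: [0.4541, -0.3633, 0.2949]
tcp_rot: [-0.015, -3.141, 0.005]
wrist_force: [0.6, -0.2, -3.0]
width: 0.549
grip_force: 64.7
```

Request:
step_arm(
  targets=[
    [[0, 0, 0], [0, 0, 0], 42],
    [[0, 0, 0], [0, 0, 0], 42],
    [[0, 0, 0], [0, 0, 40], 42],
    [[0, 0, 0], [0, 0, 35], 42],
    [[0, 0, 0], [0, 0, 20], 42],
  ],
)

```text
time: 26.87
tool_pos: [0.4534, -0.355, 0.1969]
tcp_rot: [-0.007, -3.138, -0.006]
wrist_force: [-0.6, 0.2, -3.3]
width: 0.549
grip_force: 64.6
```

Request:
step_arm(
  targets=[
    [[0, 0, 0], [0, 0, 18], 42],
    [[0, 0, 0], [0, 0, 0], 42],
    [[0, 0, 0], [0, 0, 0], 42],
    [[0, 0, 0], [0, 0, 0], 42],
    [[0, 0, 0], [0, 0, 0], 42],
  ],
)

```text
time: 27.28
tool_pos: [0.456, -0.3583, 0.1849]
tcp_rot: [0.008, 3.139, -0.003]
wrist_force: [-0.6, -0.6, -1.9]
width: 0.547
grip_force: 64.7
```

```bash
python3 -c "
from h import *
plan('disp','brown',.157)"
```

```text
brown disp T [ 0.4542 -0.3585  0.157 ] turn [-0.0021  0.0026  0.0007] shift_mm in goal frame [ 1.8 -0.2 27.9] in cur [ 1.9 -0.1 27.9] t 27.2833 w 0.5473226403242729
```

Request:
step_arm(
  targets=[
    [[0, 0, 0], [1, 0, 8], 42],
    [[0, 0, 0], [0, 0, 8], 42],
    [[0, 0, 0], [0, 0, 7], 42],
    [[0, 0, 0], [0, 0, 2], 42],
    [[0, 0, 0], [0, 0, 0], 42],
  ],
)

```text
time: 27.7
tool_pos: [0.4537, -0.3579, 0.1578]
tcp_rot: [-0.01, -3.141, -0.001]
wrist_force: [-1.1, 1.4, 2.2]
width: 0.55
grip_force: 65.3
```

Request:
step_arm(
  targets=[
    [[0, 0, 0], [0, 0, 0], 42],
    [[0, 0, 0], [0, 0, 0], 42],
    [[0, 0, 0], [0, 0, 0], 42],
  ],
)

```text
time: 27.95
tool_pos: [0.4537, -0.3579, 0.1578]
tcp_rot: [-0.01, -3.141, -0.001]
wrist_force: [-1.9, 1.8, 2.2]
width: 0.553
grip_force: 65.3
```

Request:
step_arm(
  targets=[
    [[0, 0, 0], [0, 0, 0], 80],
    [[0, 0, 0], [0, 0, 0], 80],
    [[0, 0, 0], [0, 0, 0], 80],
    [[0, 0, 0], [0, 0, 0], 80],
    [[0, 0, 0], [0, 0, 0], 80],
  ],
)

```text
time: 28.37
tool_pos: [0.454, -0.3581, 0.1578]
tcp_rot: [0.009, 3.141, -0.0]
wrist_force: [-0.1, 0.7, -0.1]
width: 0.939
grip_force: 0.0
```

Request:
step_arm(
  targets=[
    [[0, 0, 0], [0, 0, -10], 80],
    [[0, 0, 0], [0, 0, -20], 80],
    [[0, 0, 0], [0, 0, -35], 80],
    [[0, 0, 0], [0, 0, -40], 80],
    [[0, 0, 0], [0, -40, 0], 80],
  ],
)

```text
time: 28.78
tool_pos: [0.4572, -0.3963, 0.2733]
tcp_rot: [0.003, 3.131, -0.01]
wrist_force: [1.6, -0.4, 2.5]
width: 0.937
grip_force: 0.0
```

Request:
step_arm(
  targets=[
    [[0, 0, 0], [0, -40, 0], 80],
    [[0, 0, 0], [0, -40, 0], 80],
    [[0, 0, 0], [0, -40, 0], 80],
    [[0, 0, 0], [0, 0, 0], 80],
    [[0, 0, 0], [0, 0, 0], 80],
  ],
)

```text
time: 29.2
tool_pos: [0.4524, -0.5201, 0.2628]
tcp_rot: [0.014, 3.142, -0.0]
wrist_force: [-0.7, 0.6, -0.4]
width: 0.939
grip_force: 0.0
```

```bash
python3 -c "
from h import *
im={c:save(c,c+'end.png') for c in('side','top')}
for n in names:
  X=np.r_[spot('disp',n)[0],.064]; r={}
  for c in('side','top'):
    d=tip_of(c,n+'_center'); e=look_for(c,n+'_center')
    if d:r[c]=d[0]['at'][::-1]
    print(n,c,np.round(r[c],1) if d else 0,proj(c,X).round(1),e[0]['extent'] if e else 0)
  if len(r)==2: print('   ',(tri(r['side'],r['top'])-X).round(4))
for q in('jar','green_box'): print(q,[tip_of(c,q)[0]['at'] for c in('side','top')])
# outline in top of each roll by colour vs. predicted circle extents
"
```

```text
red side [311.5 166.2] [311.2 169.4] [296.6, 149.8, 331.5, 187.0]
red top [279.5 249.4] [281.9 248.2] [264.2, 233.0, 297.2, 270.3]
    [-0.0008  0.0072  0.0182]
cream side [310.9 152.4] [311.2 150.5] [294.1, 132.7, 331.4, 162.0]
cream top [315.5 249.3] [315.6 248.8] [298.8, 229.9, 333.9, 268.7]
    [-0.0008 -0.0008 -0.0081]
white side [311.9 132.5] [311.1 133.4] [301.7, 121.2, 324.9, 136.9]
white top [351.6 251.3] [349.4 249.4] [333.2, 235.6, 365.3, 262.8]
    [-0.0038 -0.0059 -0.0003]
brown side [314.2 119.5] [311. 118.] [299.2, 102.8, 329.7, 128.1]
brown top [385.5 250.8] [383.2 250. ] [367.1, 231.9, 399.0, 271.8]
    [-0.007 -0.009 -0.011]
jar [[185.5, 261.7], [194.6, 278.6]]
green_box [[183.6, 211.0], [142.0, 271.9]]
```

```bash
python3 -c "
from h import *
dim=dict(red=(.05,.0185),cream=(.052,.0245),white=(.042,.0245),brown=(.05,.0245))
for n in names:
  r,w=dim[n]; xy,th=spot('disp',n); a=np.linspace(0,2*np.pi,90)
  for c in('side','top'):
    m=cut_out(c,n+'_center')
    if not m: print(n,c,'none'); continue
    M=m[0]['region']; ys,xs=np.nonzero(M)
    best=[]
    for dz in(0,.01):
      q=np.array([proj(c,np.r_[xy[0]+r*np.cos(t),xy[1]+s,.064+dz+r*np.sin(t)]) for t in a for s in(-w,w)])
      best.append(np.r_[q.min(0),q.max(0)].round(1))
    print(n,c,'seen',np.round(np.r_[np.percentile(xs,1),ys.min(),np.percentile(xs,99)+1,ys.max()+1],1),'pred z0',best[0],'z+10',best[1])
"
```

```text
red side seen [296. 153. 329. 185.] pred z0 [293.8 151.8 329.  186.4] z+10 [294.  149.  329.4 183.9]
red top seen [267. 231. 297. 269.] pred z0 [274.1 229.3 290.3 267.4] z+10 [274.3 229.3 290.6 267.7]
cream side seen [296. 133. 330. 159.] pred z0 [293.9 131.8 328.7 168.6] z+10 [294.1 129.1 329.1 166.2]
cream top seen [302. 231. 329. 270.] pred z0 [304.2 229.1 328.2 268.8] z+10 [304.6 229.1 328.8 269.1]
white side seen [300. 120. 326. 136.] pred z0 [297.9 118.2 324.5 148.5] z+10 [298.1 115.5 324.9 146. ]
white top seen [336.5 234.  363.  267. ] pred z0 [337.2 233.5 362.6 265.5] z+10 [337.9 233.5 363.6 265.8]
brown side seen [298. 103. 328. 128.] pred z0 [296.1 101.3 326.3 134.4] z+10 [296.3  98.6 326.6 132. ]
brown top seen [370. 233. 398. 271.] pred z0 [369.  231.  398.8 269.2] z+10 [370.  231.1 400.1 269.5]
```

All four rolls show the same small offset from the seated prediction, none of them high. The jar and the product box haven't moved.

```bash
python3 -c "
from workcell import *
print(finish_job())"
```

```text
the job is handed in; nothing more can be done
None
```

The job is handed in, with no verdict returned: red, cream, white and brown are in the dispenser bays from left to right as in the tray, all at seated height by the final camera check (red also confirmed by eye), and the jar and product box did not move.

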